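# Hang the shoehorn on its forked stand

## Task

Pinch the shoehorn by its round wooden head, gripper pointing down, and lift it level and well clear of the bench so that the blade does not scrape the teak. Still pointing down and in mid-air, ease your grip until the shoehorn swings down and hangs plumb, and clamp it again. Then hang it on the forked stand, its brass crossbar lying in the notches of both prongs and its blade hanging down between them, let go, and leave everything else on the bench where it is.

Things in the scene. Friction and masses are not known exactly. Their poses are not given: they have to be found in the camera images.
- horn: A shoehorn, 198 mm long overall, about 110 g (+-20 %), lying flat. Origin: on its underside, below the centre of its wooden head; +x runs from blade tip to head, y along crossbar and head axis, z up when flat. A neck 14 mm wide, 12 mm thick joins the head to a steel blade 38 mm wide (x -90 to -180 mm; a round end reaches -184 mm) that slopes down 12 mm to the tip.
- horn_head (a point): Centre of the head, a light wooden barrel, 28 mm across and 32 mm long along y, its axis 14 mm above the bench when flat. The 10 mm round ends of a brass pin stand out 2 mm on both sides: pinch across these, 36 mm apart, fingers closing along y. A pinch of 40 N holds the shoehorn level, about 3 N lets it turn about the pin without dropping; the point between varies with hidden friction and mass.
- horn_crossbar (a point): Middle of the round brass crossbar, on its axis, 36 mm from the pin's axis towards the blade. The crossbar is 10 mm in diameter and 80 mm long (along y), 14 mm above the bench when the shoehorn lies flat. Axes as horn.
- horn_tip (a point): The blade tip; hanging free, the shoehorn is within 5 degrees of plumb. 180 mm from the pin's axis; same axes as horn.
- stand: The fixed forked stand, dark steel on a wooden foot (150 x 120 x 12 mm, x -55 to 95 mm). Origin on the bench, below where the neck should hang; z up; the fork opens to -x, roughly towards the robot. Two level prongs, 10 mm wide at y = -27 and 27 mm (gap 44 mm), run from x = -21 to 65 mm, 168 to 178 mm above the bench. The post (18 x 30 mm, x 57 to 75 mm) is no higher.
- stand_seat (a point): Where the middle of the crossbar's axis comes to rest, midway between the prongs, 186 mm above the bench; axes as stand. Across the front end of each prong lies a V notch, its bottom at x = 0, 180 mm high, its two flanks rising at 35 degrees to 194 mm at x = -20 and 20 mm. The crossbar lies in both notches.
- case: Orange ice grip case, 80 x 125 x 45 mm, origin under its centre. Leave it alone.
- coaster: Cork coaster, 96 mm across, 6 mm high, origin under its centre. Leave it alone.
- votive: Amber glass votive cup, 68 mm across, 65 mm high, standing on the coaster, origin under its centre. Leave it alone.
- comb: Blue plastic comb, 150 x 30 x 5 mm, long along its x, origin under its middle. Leave it alone.
- opener: Steel bottle opener, 113 x 42 x 5 mm, long along its x, origin under its middle. Leave it alone.
- polish: Red shoe polish tin with a white lid, 72 mm across, 32 mm high, origin under its centre. Leave it alone.
- brush: Shoe brush, 150 x 45 x 33 mm, long along its x, origin under its centre. Leave it alone.

How it is judged (in metres and radians):
On the way, in this order (a step that is already met when the one before it is completed fails the run):
1. the shoehorn is held level, head and blade tip both more than 120 mm above the bench, gripper pointing down (height (world z) of each of horn_head, horn_tip above 0.12 m and angle between horn's own z axis and vertical below 0.35 rad and contact force between the fingers and horn above 0.3 N and angle between the grasp point's own z axis and vertical above 2.5 rad), for 0.2 s.
2. the shoehorn hangs plumb (within 15 degrees) and still in the fingers, gripper pointing down, clear of bench and stand (angle between horn's own x axis and vertical below 0.26 rad and height (world z) of horn_tip above 0.01 m and angular speed of horn below 0.5 rad/s and contact force between the fingers and horn above 0.3 N and contact force between stand and horn below 0.1 N and angle between the grasp point's own z axis and vertical above 2.5 rad), for 0.3 s.
3. the crossbar touches the stand in the notches (contact force between stand and horn above 0.2 N and x of horn_crossbar in the frame of stand between -0.02 and 0.02 m and z of horn_crossbar in the frame of stand between 0.178 and 0.202 m), for 0.2 s.
At the end, for the whole second after the job is handed in: The shoehorn hangs released and at rest (under 0.03 m/s, 0.5 rad/s) on the stand: crossbar in both notches (its middle within 6 mm of the notch line, 4 mm of its resting height, 14 mm of the fork's middle, 15 degrees of square), long axis within 11 degrees of plumb (angle between horn's own x axis and vertical below 0.2 rad and angle between the y axis of horn and the y axis of stand, either way round below 0.26 rad and contact force between stand and horn above 0.2 N and x of horn_crossbar in the frame of stand between -0.006 and 0.006 m and y of horn_crossbar in the frame of stand between -0.014 and 0.014 m and z of horn_crossbar in the frame of stand between 0.182 and 0.19 m and linear speed of horn below 0.03 m/s and angular speed of horn below 0.5 rad/s and contact force between the fingers and horn below 0.05 N); the robot touches nothing.
It fails at once if the case, coaster, votive cup, comb, opener, polish tin or brush is shifted more than 20 mm (distance of any of case, coaster, votive, comb, opener, polish, brush from where it was at the start of the episode above 0.02 m).
It also fails if it takes over 64 s, if anything falls off the work surface, if the arm or the gripper's body presses on something with over 40 N, if the wrist force passes 120 N, or if a joint passes its speed limit or range.

## Robot

A 6-joint arm with a two-finger parallel gripper is mounted at the origin on the work surface. World frame = base frame: x ahead of the robot, y to its left, z up, the work surface at z = 0. Lengths are in m, angles in degrees, forces in N, time in s.
With the tool pointing down it reaches from about 0.35 to 0.875 m from the base axis. Payload 4.2 kg.
Tool frame: the origin (TCP) lies on the centre line of the jaws, within the pads' length; the fingertips stand arm.finger_overhang ahead of it and the grasp point (between the pads) lies 3 mm ahead of it (arm.finger_overhang is the distance from the TCP to the fingertips, in m); z points along the fingers, y is the line along which they close (so a half turn about z gives the same grasp; the last joint's range is limited). The gripper opens to 85 mm and grips with 20 to 120 N. Pads are 22 mm wide; open, the fingers measure 114 mm over their backs; the gripper's body (76 mm by 85 mm) begins 54 mm behind the grasp point. The pads swing forward as they close: fully open they stand 13 mm farther back than shut.
Start: joints at [-55.256, 22.042, 0.453, 0, -68.411, -14.817], TCP at [0.213, -0.588, 0.216] pointing down, gripper open.
Joint ranges: [-179.83, 179.83], [-69.29, 118.12], [-61.27, 80.66], [-181.25, 117.63], [-171.15, -9.14], [-177.46, 177.46]. Speed limits (degrees/s): [159.86, 159.86, 180, 180, 180, 180].

## Interface

Orientations are given as a 3x3 rotation matrix whose columns are the frame's x, y, z axes.
In Python, from bench import arm, viewer, workorder gives the robot as it stands (arm), with the cameras (viewer) and the job (workorder).
- The arm moves only by the shell command python3 steer.py FILE [FORCE], which reads ROWS from the file FILE. ROWS is a JSON list of rows, 1 to 5 of them, each an object with the fields pos (a list: dx, dy, dz in units of 25 mm), yaw (a turn about the tool's z in degrees), jaw (the finger opening in m); a field left out counts as zero (the opening has to be given); each row shifts and turns the commanded pose from where the row before left it, along the tool's axes as they then stand; what a row does not reach is not made up. A row lasts 1/12 s, in which the tool goes at most 0.0417 m and 7.16 degrees, less where a joint would pass 70% of its speed; a pose out of reach is approached as far as the arm can. The fingers move at their own pace and stop on an object; FORCE is the grip in N (left out, the last holds). Time passes only in rows, so rows that do not move let the fingers close. It prints the time, the measured TCP pose, the force, the opening and the grip force at its end. Input that does not fit is refused with a message, and nothing moves.
- arm.sense(): the state, without advancing time (a new reading comes with each control period).
- viewer.read_camera(name): name is "scene" or "side" or "wrist"; returns (picture, depth): 480x640x3 uint8, red, green, blue; 480x640 float32, m along the optical axis (not along the pixel's ray), 0 where there is no reading.
- viewer.camera_model(name): a dict with "mtx" (3x3 intrinsics, pixels), "k1" (the pictures are not rectified: a ray, as slopes to the right and down, at radius r is drawn at 1 + k1 r^2 times it, then the intrinsics apply), "xyz" and "rotation" of the camera in the world; the wrist camera has in their place "mount" (4x4, takes a point from camera to tool coordinates, whose origin is the TCP and whose axes are the flange's). Camera axes: x right, y down, z forward; pixel columns grow to the right and rows downward; lengths in m; the calibration is good to about 2 mm. A picture is of the moment at which its call begins: read the wrist's pose just before it. camera_model takes no time and is no camera call.
- workorder.finish_job(): hands the job in; it is judged then, once.
The state is a dict: "time_s": time; "joint_pos": joint angles; "joint_velocities": joint speeds; "joint_torque": joint torques, N m; "tcp_pos": TCP position; "eef_rot": TCP orientation; "ft_force": force on the tool from outside, world axes, zero at the start; "moment": the same for the moment, N m; "grip_width": finger opening in m; "grasp_force": force on a finger pad.
Only numpy, scipy, OpenCV 4.12 (cv2) and the standard library are available. Lean on these libraries where they do the work, as an engineer would, in place of code of your own. Each camera call takes 0.05 s, during which the arm holds its last target. There are 200 camera calls.

## Working session

There is one attempt and no reset: what is moved stays moved. The work goes in short steps, Python scripts to look and compute and a shell command to move; the robot and the scene stay as the last step left them, time stands still between calls to the robot, and variables do not carry over. Pictures are saved under pics/ and viewed, at most 10 in all, crops included, and the job is handed in when it is done.

```bash
ls; mkdir -p pics
cat > h.py <<'E'
import numpy as np, cv2
from bench import arm, viewer, workorder
def grab(n):
    s=arm.sense(); rgb,d=viewer.read_camera(n); m=viewer.camera_model(n)
    if 'mount' in m:
        T=np.eye(4);T[:3,:3]=np.array(s['eef_rot']);T[:3,3]=s['tcp_pos'];C=T@np.array(m['mount'])
    else:
        C=np.eye(4);C[:3,:3]=np.array(m['rotation']);C[:3,3]=m['xyz']
    K=np.array(m['mtx']);h,w=d.shape
    uv=np.stack(np.meshgrid(np.arange(w),np.arange(h)),-1).reshape(-1,1,2).astype(float)
    r=cv2.undistortPoints(uv,K,np.array([m['k1'],0,0,0.])).reshape(h,w,2)
    P=np.dstack([r*d[...,None],d])@C[:3,:3].T+C[:3,3]
    P[d==0]=np.nan
    return rgb,d,P
def save(n,rgb): cv2.imwrite('pics/'+n+'.png',rgb[...,::-1])
E
python3 - <<'E'
from h import *
for n in('scene','side'):
    rgb,d,P=grab(n); save(n,rgb); np.savez('/tmp/'+n,rgb=rgb,P=P)
    m=viewer.camera_model(n);print(n,m['xyz'],np.round(m['rotation'],2).tolist())
print(arm.finger_overhang,arm.sense())
E
```

```text
bench.py
pics
steer.py
scene [1.34480814 0.36009521 1.31831059] [[-0.44, 0.72, -0.54], [0.9, 0.35, -0.27], [-0.01, -0.6, -0.8]]
side [-0.34095845  0.83057559  1.4194793 ] [[-0.71, -0.49, 0.5], [-0.7, 0.52, -0.49], [-0.02, -0.7, -0.72]]
0.022 {'time_s': 0.1, 'joint_pos': array([-5.52550066e+01,  2.20861651e+01,  3.85927131e-01, -2.35525930e-02,
       -6.84125401e+01, -1.48157017e+01]), 'joint_velocities': array([-0.06076762, -0.08819211,  0.16160933,  0.10867625, -0.04905865,
       -0.04903458]), 'joint_torque': array([ 6.30039108e-05, -3.93319130e+01,  1.88930261e+01,  4.19798926e+00,
       -2.58415756e-03,  9.85354006e-06]), 'tcp_pos': array([ 0.21283775, -0.5870395 ,  0.21512611]), 'eef_rot': array([[-9.40165605e-01, -3.40716867e-01, -8.07711718e-04],
       [-3.40717798e-01,  9.40163823e-01,  1.83520770e-03],
       [ 1.34095120e-04,  2.00060091e-03, -9.99997990e-01]]), 'ft_force': array([-0.86637656,  0.47877475,  0.03922338]), 'moment': array([-0.002763  , -0.01079906,  0.00666626]), 'grasp_force': 0.0, 'grip_width': 0.08551387671079434}
```

View pics/scene.png

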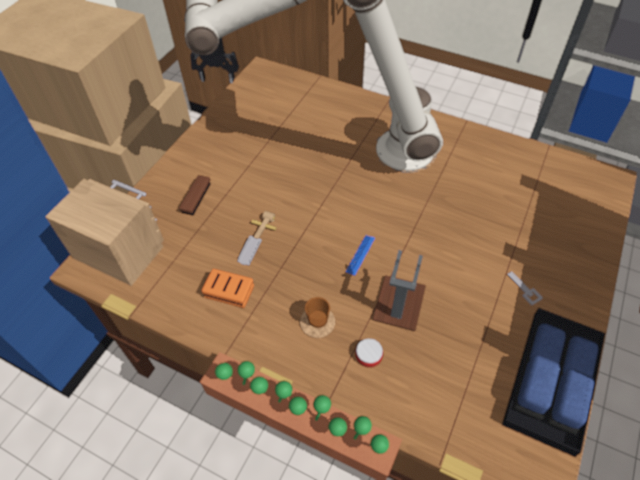

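View pics/side.png

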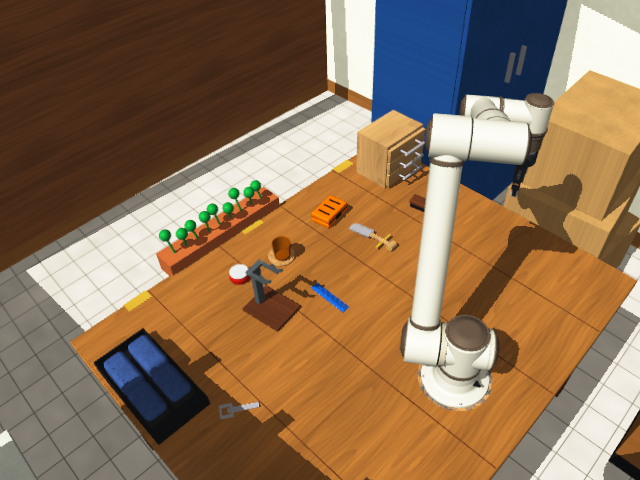

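The scene view shows the shoehorn (head ~(267,217), crossbar ~(263,224), blade tip ~(246,262)), the stand (foot ~(400,302), prongs ~(405,268)), and the comb at ~(360,255) between them. In the side view the head is at ~(389,243) and the stand at ~(268,290).

Run:
```python
from h import *
for n in('scene','side'):
    z=np.load('/tmp/'+n+'.npz');P=z['P'];rgb=z['rgb'].astype(int);x,y,h=P[...,0],P[...,1],P[...,2]
    g=lambda u,v:np.round(P[v,u],3)
    pts={'scene':dict(head=(267,217),tip=(246,262),blade=(250,250),comb=(360,255),case=(228,288),vot=(317,310),pol=(369,350),brush=(195,195),opener=(525,288),stand=(400,285),foot=(390,310)),'side':dict(head=(389,243),blade=(360,230),stand=(262,275),foot=(270,310))}[n]
    for k,v in pts.items(): print(n,k,g(*v))
    # horn points
    hd=P[pts['head'][1],pts['head'][0]]
    m=(np.hypot(x-hd[0],y-hd[1])<.21)&(h>.008)&(h<.05)
    lab=cv2.connectedComponents(m.astype(np.uint8))[1]
    mm=lab==lab[pts['head'][1],pts['head'][0]];q=P[mm]
    c=q.mean(0);_,_,V=np.linalg.svd(q[:,:2]-c[:2]);a=V[0];t=(q[:,:2]-c[:2])@V.T
    print('horn n',len(q),c.round(3),a.round(3),t.min(0),t.max(0))
    # prongs/notches
    m=(h>.15)&(h<.21)&(x>.35)&(x<.8)&(abs(y+.0)<.35)
    q=P[m];print('prong pts',len(q),q.min(0).round(3),q.max(0).round(3))
    f=g(*pts['foot'])
    m=(h>.006)&(h<.02)&(np.hypot(x-f[0],y-f[1])<.15); q=P[m]
    r=cv2.minAreaRect((q[:,:2]*1000).astype(np.float32));print('foot',r,len(q))
```

```text
scene head [ 0.489 -0.267  0.028]
scene tip [ 0.647 -0.25   0.002]
scene blade [ 0.607 -0.26   0.005]
scene comb [0.477 0.043 0.001]
scene case [ 0.764 -0.233  0.038]
scene vot [0.706 0.014 0.015]
scene pol [0.763 0.193 0.036]
scene brush [ 0.515 -0.515  0.034]
scene opener [0.379 0.514 0.004]
scene stand [0.632 0.211 0.175]
scene foot [0.617 0.194 0.011]
horn n 485 [ 0.547 -0.264  0.017] [0.998 0.061] [-0.09514865 -0.04057044] [0.09227349 0.0381703 ]
prong pts 493 [0.536 0.17  0.15 ] [0.641 0.248 0.197]
foot ((613.6724853515625, 188.9564666748047), (280.6953125, 282.025146484375), 86.72735595703125) 1536
side head [ 0.484 -0.27   0.022]
side blade [ 0.615 -0.261  0.005]
side stand [ 0.714  0.131 -0.001]
side foot [0.574 0.215 0.007]
horn n 302 [ 0.533 -0.265  0.017] [-0.999 -0.044] [-0.09633675 -0.05012439] [0.07431053 0.0385515 ]
prong pts 370 [0.531 0.169 0.151] [0.638 0.25  0.197]
foot ((581.4421997070312, 216.45445251464844), (277.72955322265625, 294.1944580078125), 29.979110717773438) 1344
```

```bash
cat >> h.py <<'E'
def go(p,yaw=None):
    s=arm.sense();R=np.array(s['eef_rot']);t=0
    if yaw is not None:
        a=np.degrees(np.arctan2(R[1,1],R[0,1]));t=-((yaw-a+180)%360-180)
        c,q=np.cos(np.radians(t)),np.sin(np.radians(t));R=R@np.array([[c,-q,0],[q,c,0],[0,0,1]])
    d=R.T@(np.array(p)-s['tcp_pos']);print('turn',round(t,2),'then d',d.round(4),'n',np.linalg.norm(d)/.0417)
E
echo '[{"yaw":5.6, "jaw":0.085}, {"yaw":5.6, "jaw":0.085}, {"yaw":5.6, "jaw":0.085}]' > mv.in && python3 steer.py mv.in
python3 -c "
from h import *
go([.487,-.268,.25]);print(np.round(viewer.camera_model('wrist')['mount'],3))"
```

```text
time_s: 0.35
tcp_pos: [0.2129, -0.5872, 0.2154]
eef_rot: [[-0.999, -0.05, -0.001], [-0.05, 0.999, 0.001], [0.0, 0.001, -1.0]]
ft_force: [-1.4, 0.3, 0.6]
grip_width: 0.0848
grasp_force: 0.0
turn 0 then d [-0.2896  0.3053 -0.0343] n 10.123922773627083
[[ 0.001 -0.952 -0.306  0.079]
 [ 1.     0.001  0.    -0.   ]
 [ 0.    -0.306  0.952 -0.156]
 [ 0.     0.     0.     1.   ]]
```

Careful with the scale: shifts go in units of 25 mm. That gives: 0.0278 m is 1.112, -0.026 m is -1.04.

```bash
echo '[{"pos":[-1.04, 1.112, -0.124], "jaw":0.085}, {"pos":[-1.04, 1.112, -0.124], "jaw":0.085}, {"pos":[-1.04, 1.112, -0.124], "jaw":0.085}, {"pos":[-1.04, 1.112, -0.124], "jaw":0.085}, {"pos":[-1.04, 1.112, -0.124], "jaw":0.085}]' > mv.in && python3 steer.py mv.in >/dev/null
echo '[{"pos":[-1.04, 1.112, -0.124], "jaw":0.085}, {"pos":[-1.04, 1.112, -0.124], "jaw":0.085}, {"pos":[-1.04, 1.112, -0.124], "jaw":0.085}, {"pos":[-1.04, 1.112, -0.124], "jaw":0.085}, {"pos":[-1.04, 1.112, -0.124], "jaw":0.085}]' > mv.in && python3 steer.py mv.in >/dev/null
echo '[{"pos":[-1.04, 1.112, -0.124], "jaw":0.085}, {"jaw":0.085}, {"jaw":0.085}]' > mv.in && python3 steer.py mv.in
python3 - <<'E'
from h import *
rgb,d,P=grab('wrist');save('w1',rgb);np.savez('/tmp/w1',rgb=rgb,P=P)
E
```

```text
time_s: 1.43
tcp_pos: [0.4829, -0.2649, 0.2498]
eef_rot: [[-0.998, -0.058, -0.001], [-0.058, 0.998, 0.0], [0.001, 0.0, -1.0]]
ft_force: [-0.3, -0.6, -0.3]
grip_width: 0.0853
grasp_force: 0.0
```

View pics/w1.png

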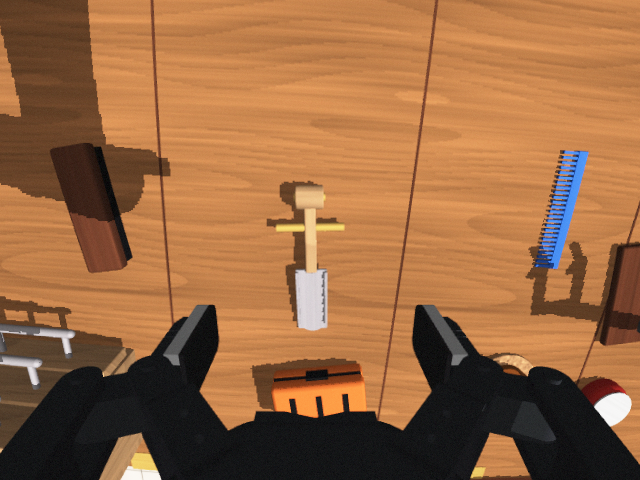

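The wrist view shows the horn upright: head ~(310,196), crossbar from (276,228) to (344,227), blade end ~(312,327). Nothing lies beside the head.

Run:
```python
from h import *
z=np.load('/tmp/w1.npz');P=z['P'];m=np.zeros(P.shape[:2],bool);m[175:335,260:360]=1
def fit(mm,n):
    q=P[mm];c=q.mean(0);_,_,V=np.linalg.svd(q[:,:2]-c[:2],full_matrices=False);t=(q[:,:2]-c[:2])@V.T
    mid=c[:2]+((t.max(0)+t.min(0))/2)@V
    print(n,len(q),'mid',mid.round(4),'len',np.ptp(t,0).round(4),'ang',np.degrees(np.arctan2(*V[0][::-1])).round(1)%180,'zmax',np.nanpercentile(q[:,2],[50,98]).round(4));return mid
h=P[...,2]; m&=(h>.011)
r=np.zeros_like(m);r[178:212]=1;hd=fit(m&r&(h>.015),'head')
r[:]=0;r[222:234]=1;cb=fit(m&r,'bar')
c2=m&r;c2[:,300:322]=0
L=P[c2];print('bar ends y',L[:,1].min(),L[:,1].max())
r[:]=0;r[240:266]=1;nk=fit(m&r,'neck')
bl=np.zeros_like(m);bl[275:330,290:335]=1;bl&=(h>.003);bm=fit(bl,'blade')
print(np.linalg.norm(hd-cb),np.degrees(np.arctan2(*(bm-cb)[::-1])),np.degrees(np.arctan2(*(nk-hd)[::-1])))
w=P[150:170,350:400,2];print('table',np.nanmedian(w))
```

```text
head 708 mid [ 0.477  -0.2716] len [0.0356 0.0289] ang 94.2 zmax [0.024  0.0271]
bar 606 mid [ 0.5108 -0.2687] len [0.0791 0.0142] ang 94.4 zmax [0.0168 0.0195]
bar ends y -0.3083568951030037 -0.228925159631504
neck 300 mid [ 0.5419 -0.2667] len [0.0325 0.0137] ang 4.8 zmax [0.0181 0.0197]
blade 1386 mid [ 0.6117 -0.2613] len [0.0824 0.0389] ang 4.2 zmax [0.0087 0.0161]
0.03390404792318403 4.196074640299458 4.284158805135598
table -0.0016724060479217095
```

```bash
echo '[{"yaw":-1, "jaw":0.085}, {"jaw":0.085}]' > mv.in && python3 steer.py mv.in; python3 -c "
from h import *
go([.476,-.2715,.023],94.3)"
```

```text
time_s: 1.65
tcp_pos: [0.481, -0.2674, 0.2499]
eef_rot: [[-0.997, -0.071, -0.001], [-0.071, 0.997, 0.0], [0.001, 0.0, -1.0]]
ft_force: [0.3, -0.7, -1.0]
grip_width: 0.085
grasp_force: 0.0
turn -0.21 then d [ 0.0052 -0.0038  0.2269] n 5.444343879410488
```

In the tool's units: 0.04 m is 1.6, 0.005 m is 0.2.

```bash
echo '[{"pos":[0.2, -0.16, 1.6], "yaw":-0.2, "jaw":0.085}, {"pos":[0, 0, 1.6], "jaw":0.085}, {"pos":[0, 0, 1.6], "jaw":0.085}, {"pos":[0, 0, 1.6], "jaw":0.085}, {"jaw":0.085}]' > mv.in && python3 steer.py mv.in;echo '[{"jaw":0.085}, {"jaw":0.085}]' > mv.in && python3 steer.py mv.in; python3 -c "
from h import *
go([.476,-.2715,.023],94.3)"
```

```text
time_s: 2.07
tcp_pos: [0.4704, -0.2699, 0.0826]
eef_rot: [[-0.997, -0.071, -0.016], [-0.071, 0.997, 0.006], [0.015, 0.007, -1.0]]
ft_force: [-0.8, -0.7, -0.7]
grip_width: 0.0853
grasp_force: 0.0
time_s: 2.23
tcp_pos: [0.4786, -0.2723, 0.0924]
eef_rot: [[-0.997, -0.075, 0.003], [-0.075, 0.997, -0.002], [-0.003, -0.002, -1.0]]
ft_force: [0.7, -0.7, 0.6]
grip_width: 0.0849
grasp_force: 0.0
turn 0.02 then d [0.0027 0.0011 0.0694] n 1.6658037973350281
```

In the tool's units: 0.018 m is 0.72, 0.014 m is 0.56.

```bash
echo '[{"pos":[0.08, 0, 0.72], "jaw":0.085}, {"pos":[0, 0, 0.72], "jaw":0.085}, {"pos":[0, 0, 0.56], "jaw":0.085}, {"pos":[0, 0, 0.4], "jaw":0.085}, {"pos":[0, 0, 0.16], "jaw":0.085}]' > mv.in && python3 steer.py mv.in>/dev/null;echo '[{"jaw":0.085}, {"jaw":0.085}, {"jaw":0.085}]' > mv.in && python3 steer.py mv.in; python3 -c "
from h import *
go([.476,-.2715,.023],94.3)
rgb,d,P=grab('wrist');save('w2',rgb)"
```

```text
time_s: 2.9
tcp_pos: [0.4763, -0.2715, 0.0276]
eef_rot: [[-0.997, -0.076, 0.003], [-0.076, 0.997, -0.001], [-0.003, -0.001, -1.0]]
ft_force: [-0.4, 0.1, 0.0]
grip_width: 0.0852
grasp_force: 0.0
turn 0.04 then d [ 0.0003 -0.      0.0046] n 0.11014107596519947
```

View pics/w2.png

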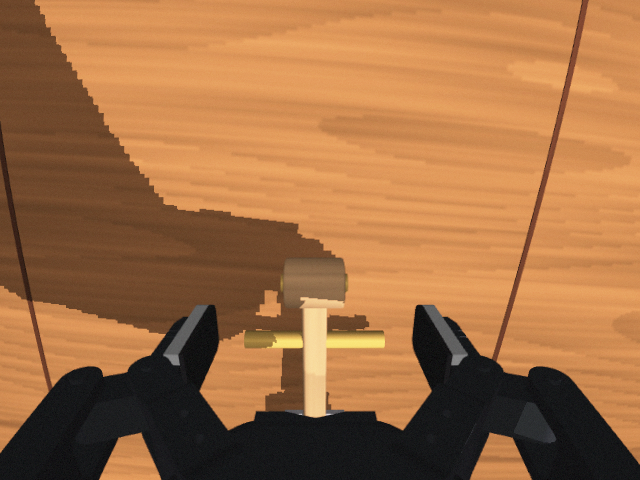

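The fingers straddle the head (~(315,283), pin ends at x=282 and 347) and the crossbar (row 340) is clear of the pads. I'll check the head's position and descend.

```bash
echo '[{"pos":[0, 0, 0.18], "jaw":0.085}, {"jaw":0.085}, {"jaw":0.085}]' > mv.in && python3 steer.py mv.in; python3 -c "
from h import *
rgb,d,P=grab('wrist');s=arm.sense()
q=P[240:320,270:360].reshape(-1,3);q=q[q[:,2]>.02]
R=np.array(s['eef_rot']);t=(q-s['tcp_pos'])@R;print(s['tcp_pos'],len(q),t.min(0),t.max(0),np.median(t,0))"
```

```text
time_s: 3.2
tcp_pos: [0.475, -0.271, 0.0216]
eef_rot: [[-0.997, -0.075, -0.0], [-0.075, 0.997, 0.0], [0.0, 0.0, -1.0]]
ft_force: [-0.1, 1.2, -0.4]
grip_width: 0.0851
grasp_force: 0.0
[ 0.47518722 -0.27107924  0.02166531] 2507 [-0.01120311 -0.01703206 -0.00627486] [0.01259896 0.01501905 0.00166668] [ 0.00281171 -0.00099311 -0.00289652]
```

```bash
echo '[{"jaw":0.03}, {"jaw":0.03}, {"jaw":0.03}, {"jaw":0.03}, {"jaw":0.03}]' > mv.in && python3 steer.py mv.in 60;echo '[{"jaw":0.03}, {"jaw":0.03}, {"jaw":0.03}]' > mv.in && python3 steer.py mv.in
python3 -c "
from h import *
rgb,d,P=grab('wrist');save('w3',rgb[200:440,160:480].repeat(2,0).repeat(2,1))"
```

```text
(no output)
```

View pics/w3.png

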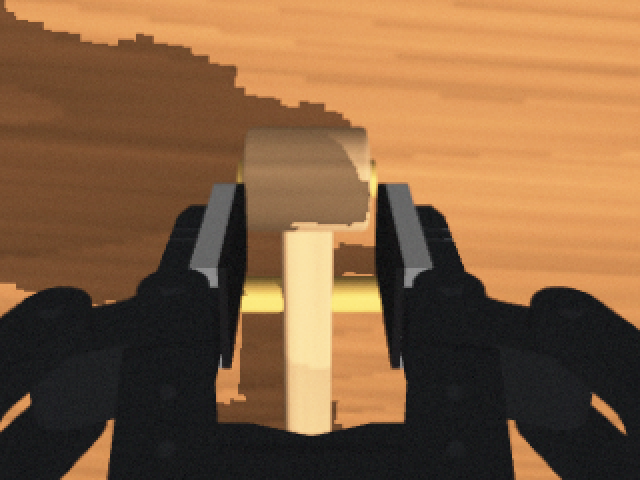

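The pads appear to flank the head (crop x≈243 and 378), yet the gripper reports 29.8 mm and 0 N, so I'll measure where the pads really are.

```bash
python3 -c "
from h import *
rgb,d,P=grab('wrist');s=arm.sense();R=np.array(s['eef_rot']);T=(P-s['tcp_pos'])@R
print(s['grip_width'],s['grasp_force'])
for c in [(225,187),(393,187),(240,190),(382,190),(205,255),(413,262),(228,360),(396,360),(300,150),(240,170),(374,180)]:
    u,v=160+c[0]//2,200+c[1]//2;print(c,T[v,u].round(4))
"; echo '[{"jaw":0.0}, {"jaw":0.0}, {"jaw":0.0}]' > mv.in && python3 steer.py mv.in 60
```

```text
0.030203847070033426 0.0
(225, 187) [ 0.0117 -0.0189 -0.0198]
(393, 187) [ 0.0119  0.0179 -0.0201]
(240, 190) [ 0.0116 -0.0153 -0.0216]
(382, 190) [ 0.0119  0.0155 -0.0221]
(205, 255) [ 0.0119 -0.0192 -0.0479]
(413, 262) [ 0.0111  0.0183 -0.0492]
(228, 360) [-0.0091 -0.0154 -0.0509]
(396, 360) [-0.0082  0.0159 -0.0519]
(300, 150) [ 0.0114 -0.0025  0.0009]
(240, 170) [ 0.0036 -0.0182  0.0058]
(374, 180) [0.0013 0.0165 0.0047]
time_s: 4.27
tcp_pos: [0.4752, -0.2711, 0.0217]
eef_rot: [[-0.997, -0.076, -0.0], [-0.076, 0.997, 0.0], [0.0, 0.0, -1.0]]
ft_force: [-0.2, -0.4, -0.0]
grip_width: -0.0002
grasp_force: 0.0
```

The depth puts the fingertips 20 mm *behind* the reported TCP rather than 22 mm ahead, so they shut above the head. I'll cross-check with the fixed cameras before lowering.

```bash
python3 -c "
from h import *
for n in('wrist','scene','side'):
    rgb,d,P=grab(n);s=arm.sense();R=np.array(s['eef_rot']);T=(P-s['tcp_pos'])@R
    dark=(rgb.max(2)<75)&(np.hypot(T[...,0],T[...,1])<.05)&(P[...,2]>.029)&(P[...,2]<.2)
    if n=='wrist': dark=(abs(T[...,0])<.025)&(abs(T[...,1])<.04)&(P[...,2]>.033)
    q=T[dark];print(n,len(q),np.percentile(q[:,2],[90,95,99,100]).round(4) if len(q) else '', 'x,y at tip',np.round(q[q[:,2]>np.percentile(q[:,2],95)].mean(0),4) if len(q) else '')
    if n!='wrist':
        m=viewer.camera_model(n);Rc=np.array(m['rotation'])
        for zz in (-.04,-.02,0,.022):
            p=s['tcp_pos']+R[:,2]*zz;c=Rc.T@(p-m['xyz']);print(zz,cv2.projectPoints(c.reshape(1,1,3),np.zeros(3),np.zeros(3),np.array(m['mtx']),np.array([m['k1'],0,0,0.]))[0].ravel().round(1))
    if n=='scene':
        o=rgb[150:270,190:350].repeat(4,0).repeat(4,1);save('s2',o)
"
```

```text
wrist 42347 [-0.0602 -0.0458 -0.0257 -0.0164] x,y at tip [ 0.0097 -0.     -0.0334]
scene 551 [-0.0678 -0.0602 -0.0376 -0.0258] x,y at tip [-0.0055  0.0093 -0.0472]
-0.04 [266.9 206.4]
-0.02 [267.5 210.5]
0 [268.1 214.7]
0.022 [268.7 219.1]
side 0  x,y at tip 
-0.04 [391.7 236.2]
-0.02 [391.4 240.2]
0 [391.  244.1]
0.022 [390.6 248.4]
```

View pics/s2.png

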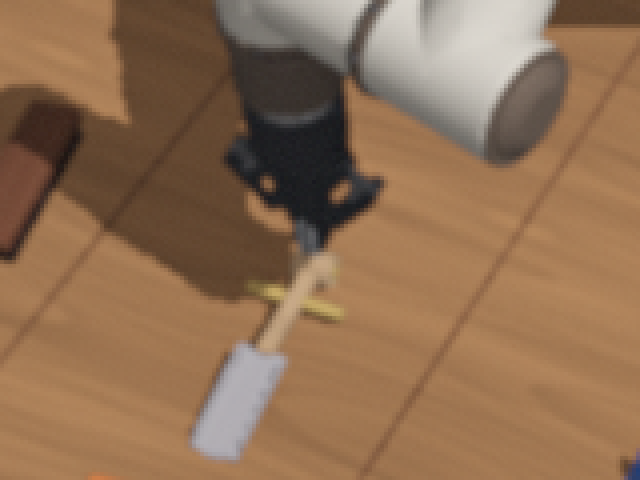

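The scene crop confirms it: the fingers are shut just above the head (tips at crop ~(312,255), head at ~(322,268)) and the horn is undisturbed. I'll open, lower in small steps and watch the force and tip height.

```bash
cat >> h.py <<'E'
def tips():
    rgb,d,P=grab('wrist');s=arm.sense();R=np.array(s['eef_rot']);T=(P-s['tcp_pos'])@R
    w=max(s['grip_width'],0)/2
    m=(abs(T[...,0])<.014)&(abs(abs(T[...,1])-w-.002)<.006)&(T[...,2]<-.008)&(T[...,2]>-.06)
    z=T[...,2][m];print('tip tool z',np.percentile(z,[90,98,99.5]).round(4),len(z),'world z',s['tcp_pos'][2]-np.percentile(z,99).round(4))
E
echo '[{"jaw":0.06}, {"jaw":0.06}, {"jaw":0.06}, {"jaw":0.06}]' > mv.in && python3 steer.py mv.in>/dev/null
python3 -c "from h import *;tips()"
echo '[{"pos":[0, 0, 0.32], "jaw":0.06}, {"pos":[0, 0, 0.32], "jaw":0.06}, {"pos":[0, 0, 0.16], "jaw":0.06}, {"jaw":0.06}, {"jaw":0.06}]' > mv.in && python3 steer.py mv.in
python3 -c "from h import *;tips()"
```

```text
tip tool z [-0.025  -0.0195 -0.017 ] 4733 world z 0.03968925229476897
time_s: 5.22
tcp_pos: [0.4748, -0.271, 0.001]
eef_rot: [[-0.997, -0.076, -0.001], [-0.076, 0.997, 0.0], [0.001, 0.0, -1.0]]
ft_force: [0.7, -0.1, 0.5]
grip_width: 0.0603
grasp_force: 0.0
tip tool z [-0.0257 -0.0208 -0.0191] 4441 world z 0.021192889235173252
```

```bash
echo '[{"pos":[0, 0, 0.2], "jaw":0.06}, {"pos":[0, 0, 0.16], "jaw":0.06}, {"pos":[0, 0, 0.12], "jaw":0.06}, {"pos":[0, 0, 0.08], "jaw":0.06}, {"jaw":0.06}]' > mv.in && python3 steer.py mv.in
python3 -c "from h import *;tips()"
```

```text
time_s: 5.68
tcp_pos: [0.4748, -0.271, -0.0129]
eef_rot: [[-0.997, -0.075, -0.001], [-0.075, 0.997, 0.0], [0.001, 0.0, -1.0]]
ft_force: [-0.6, 0.3, -0.9]
grip_width: 0.0605
grasp_force: 0.0
tip tool z [-0.0106 -0.01   -0.0097] 6097 world z -0.002806056732866307
```

In the tool's units: 0.003 m is 0.12.

```bash
echo '[{"pos":[0, 0, 0.12], "jaw":0.06}, {"jaw":0.05}, {"jaw":0.05}]' > mv.in && python3 steer.py mv.in 60
echo '[{"jaw":0.03}, {"jaw":0.03}, {"jaw":0.03}, {"jaw":0.03}, {"jaw":0.03}]' > mv.in && python3 steer.py mv.in 60
```

```text
time_s: 5.98
tcp_pos: [0.4752, -0.2711, -0.0154]
eef_rot: [[-0.997, -0.075, -0.0], [-0.075, 0.997, 0.0], [0.0, 0.0, -1.0]]
ft_force: [-0.4, 0.4, 0.9]
grip_width: 0.0505
grasp_force: 0.0
time_s: 6.4
tcp_pos: [0.4755, -0.2712, -0.0149]
eef_rot: [[-0.997, -0.076, 0.001], [-0.076, 0.997, -0.0], [-0.001, -0.0, -1.0]]
ft_force: [-0.5, 0.7, 4.7]
grip_width: 0.0339
grasp_force: 59.4
```

In the tool's units: -0.016 m is -0.64, -0.014 m is -0.56.

```bash
echo '[{"pos":[0, 0, -0.16], "jaw":0.03}, {"pos":[0, 0, -0.32], "jaw":0.03}, {"pos":[0, 0, -0.48], "jaw":0.03}, {"pos":[0, 0, -0.56], "jaw":0.03}, {"pos":[0, 0, -0.64], "jaw":0.03}]' > mv.in && python3 steer.py mv.in
echo '[{"pos":[0, 0, -0.64], "jaw":0.03}, {"pos":[0, 0, -0.64], "jaw":0.03}, {"pos":[0, 0, -0.64], "jaw":0.03}, {"pos":[0, 0, -0.64], "jaw":0.03}, {"pos":[0, 0, -0.64], "jaw":0.03}]' > mv.in && python3 steer.py mv.in
echo '[{"pos":[0, 0, -0.64], "jaw":0.03}, {"pos":[0, 0, -0.56], "jaw":0.03}, {"pos":[0, 0, -0.48], "jaw":0.03}, {"pos":[0, 0, -0.32], "jaw":0.03}, {"pos":[0, 0, -0.16], "jaw":0.03}]' > mv.in && python3 steer.py mv.in
echo '[{"jaw":0.03}, {"jaw":0.03}, {"jaw":0.03}, {"jaw":0.03}]' > mv.in && python3 steer.py mv.in
python3 -c "
from h import *
rgb,d,P=grab('scene');save('s3',rgb[100:300,140:410].repeat(2,0).repeat(2,1))
"
```

```text
time_s: 6.82
tcp_pos: [0.4744, -0.2708, 0.0389]
eef_rot: [[-0.997, -0.075, -0.002], [-0.075, 0.997, 0.001], [0.002, 0.001, -1.0]]
ft_force: [-0.2, -1.2, -1.4]
grip_width: 0.0337
grasp_force: 59.7
time_s: 7.23
tcp_pos: [0.4747, -0.2709, 0.1197]
eef_rot: [[-0.997, -0.075, -0.001], [-0.075, 0.997, 0.0], [0.001, 0.0, -1.0]]
ft_force: [0.3, 0.1, -1.0]
grip_width: 0.0339
grasp_force: 59.7
time_s: 7.65
tcp_pos: [0.4754, -0.2711, 0.174]
eef_rot: [[-0.997, -0.075, 0.002], [-0.075, 0.997, -0.0], [-0.002, -0.0, -1.0]]
ft_force: [0.8, -1.4, -0.5]
grip_width: 0.034
grasp_force: 59.7
time_s: 7.98
tcp_pos: [0.4747, -0.2709, 0.1718]
eef_rot: [[-0.997, -0.075, -0.002], [-0.075, 0.997, 0.001], [0.002, 0.001, -1.0]]
ft_force: [-0.2, -1.4, -0.9]
grip_width: 0.0335
grasp_force: 59.7
```

View pics/s3.png

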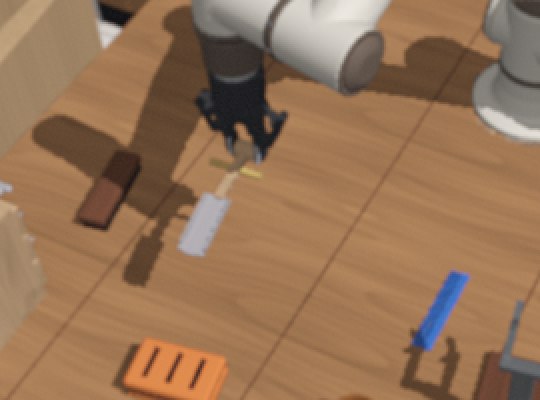

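The horn is held in the air with its shadow clearly separated (head ~crop (240,152), tip ~(190,250)). I'll verify that it is level by depth.

```bash
cat >> h.py <<'E'
def horn(n='scene'):
    rgb,d,P=grab(n);s=arm.sense();t=s['tcp_pos']
    c=t+np.array([0,0,.029]) # pin est
    D=P-c;f=rgb.astype(int);r=np.linalg.norm(D,axis=2)
    blade=(r>.085)&(r<.2)&(P[...,2]>.025)&(P[...,2]<c[2]+.1)&(f.min(2)>90)&(np.ptp(f,axis=2)<40)&(np.hypot(D[...,0],D[...,1])<.2)
    bar=(r<.075)&(f[...,0]-f[...,2]>60)&(f[...,0]>110)
    for k,m in(('blade',blade),('bar/wood',bar)):
        q=P[m]
        if len(q)>5: print(n,k,len(q),np.median(q,0).round(3),q.min(0).round(3),q.max(0).round(3))
        else: print(n,k,len(q))
    print('tcp',t.round(4),s['grip_width'],s['grasp_force'])
E
python3 -c "
from h import *
horn('scene');horn('side')"
```

```text
scene blade 448 [ 0.611 -0.26   0.188] [ 0.562 -0.282  0.175] [ 0.657 -0.237  0.202]
scene bar/wood 138 [ 0.515 -0.261  0.202] [ 0.465 -0.324  0.189] [ 0.548 -0.226  0.26 ]
tcp [ 0.4749 -0.271   0.172 ] 0.033775325212284664 59.67622697353363
side blade 182 [ 0.611 -0.263  0.189] [ 0.562 -0.285  0.177] [ 0.656 -0.236  0.205]
side bar/wood 72 [ 0.514 -0.26   0.202] [ 0.459 -0.278  0.191] [ 0.548 -0.22   0.244]
tcp [ 0.475  -0.2711  0.1721] 0.03358593540507153 59.67687785625458
```

Level, with the tip at 0.175 m. Raise 50 mm, then ease the grip.

```bash
echo '[{"pos":[0, 0, -0.32], "jaw":0.03}, {"pos":[0, 0, -0.56], "jaw":0.03}, {"pos":[0, 0, -0.56], "jaw":0.03}, {"pos":[0, 0, -0.4], "jaw":0.03}, {"pos":[0, 0, -0.16], "jaw":0.03}]' > mv.in && python3 steer.py mv.in >/dev/null
echo '[{"jaw":0.03}, {"jaw":0.03}, {"jaw":0.03}]' > mv.in && python3 steer.py mv.in 20
python3 -c "
from h import *
horn('scene')"
```

```text
time_s: 8.8
tcp_pos: [0.4747, -0.2708, 0.2218]
eef_rot: [[-0.997, -0.075, -0.002], [-0.075, 0.997, 0.001], [0.002, 0.001, -1.0]]
ft_force: [0.0, 0.1, -1.3]
grip_width: 0.0337
grasp_force: 59.7
scene blade 465 [ 0.612 -0.26   0.238] [ 0.562 -0.282  0.225] [ 0.659 -0.237  0.253]
scene bar/wood 157 [ 0.515 -0.261  0.252] [ 0.46  -0.314  0.242] [ 0.549 -0.217  0.302]
tcp [ 0.4747 -0.2709  0.2218] 0.033763302508595286 59.7056382894516
```

```bash
echo '[{"jaw":0.0338}, {"jaw":0.0338}]' > mv.in && python3 steer.py mv.in 20 | tail -2
echo '[{"jaw":0.0344}, {"jaw":0.0344}]' > mv.in && python3 steer.py mv.in 20| tail -2
echo '[{"jaw":0.0348}, {"jaw":0.0348}]' > mv.in && python3 steer.py mv.in 20| tail -2
```

```text
grip_width: 0.0339
grasp_force: 52.2
grip_width: 0.0346
grasp_force: 38.0
grip_width: 0.0348
grasp_force: 28.5
```

```bash
echo '[{"jaw":0.0352}, {"jaw":0.0352}]' > mv.in && python3 steer.py mv.in | tail -2
echo '[{"jaw":0.0354}, {"jaw":0.0354}]' > mv.in && python3 steer.py mv.in | tail -2
echo '[{"jaw":0.0356}, {"jaw":0.0356}]' > mv.in && python3 steer.py mv.in | tail -2
python3 -c "
from h import *
horn('scene')"
```

```text
grip_width: 0.0351
grasp_force: 19.0
grip_width: 0.0353
grasp_force: 14.3
grip_width: 0.0358
grasp_force: 9.4
scene blade 427 [ 0.566 -0.263  0.151] [ 0.537 -0.284  0.111] [ 0.599 -0.241  0.193]
scene bar/wood 189 [ 0.505 -0.264  0.228] [ 0.46  -0.316  0.196] [ 0.532 -0.219  0.306]
tcp [ 0.4753 -0.2711  0.2227] 0.03543947483018237 9.36519742012024
```

Swinging slowly. Ease a little more.

```bash
echo '[{"jaw":0.0356}, {"jaw":0.0356}, {"jaw":0.0356}, {"jaw":0.0357}, {"jaw":0.0357}]' > mv.in && python3 steer.py mv.in | tail -2
echo '[{"jaw":0.0358}, {"jaw":0.0358}, {"jaw":0.0358}, {"jaw":0.0358}, {"jaw":0.0358}]' > mv.in && python3 steer.py mv.in | tail -2
python3 -c "
from h import *
horn('scene')"
```

```text
grip_width: 0.0359
grasp_force: 7.0
grip_width: 0.0359
grasp_force: 4.6
scene blade 83 [ 0.463 -0.259  0.125] [ 0.447 -0.29   0.069] [ 0.473 -0.249  0.164]
scene bar/wood 89 [ 0.474 -0.262  0.218] [ 0.464 -0.316  0.184] [ 0.489 -0.218  0.308]
tcp [ 0.4752 -0.2711  0.2227] 0.03579250916727648 4.627242609858513
```

```bash
echo '[{"jaw":0.03586}, {"jaw":0.03586}, {"jaw":0.03586}, {"jaw":0.03586}, {"jaw":0.03586}]' > mv.in && python3 steer.py mv.in | tail -2
python3 -c "
from h import *
horn('scene')"
echo '[{"jaw":0.03586}, {"jaw":0.03586}, {"jaw":0.03586}, {"jaw":0.03586}, {"jaw":0.03586}]' > mv.in && python3 steer.py mv.in | tail -2
python3 -c "
from h import *
horn('scene');horn('side')"
```

```text
grip_width: 0.036
grasp_force: 3.2
scene blade 76 [ 0.464 -0.258  0.124] [ 0.45  -0.291  0.069] [ 0.476 -0.248  0.164]
scene bar/wood 89 [ 0.474 -0.261  0.218] [ 0.463 -0.315  0.196] [ 0.491 -0.219  0.313]
tcp [ 0.4752 -0.2711  0.2227] 0.035901083477008815 3.221741057932377
grip_width: 0.036
grasp_force: 3.2
scene blade 76 [ 0.463 -0.258  0.122] [ 0.447 -0.29   0.071] [ 0.474 -0.248  0.163]
scene bar/wood 90 [ 0.475 -0.262  0.218] [ 0.461 -0.315  0.187] [ 0.492 -0.218  0.312]
tcp [ 0.4752 -0.2711  0.2227] 0.03568931894988342 3.2216087356209755
side blade 130 [ 0.46  -0.264  0.123] [ 0.445 -0.296  0.075] [ 0.472 -0.247  0.164]
side bar/wood 54 [ 0.47  -0.262  0.217] [ 0.455 -0.289  0.179] [ 0.478 -0.23   0.257]
tcp [ 0.4752 -0.2711  0.2227] 0.03604809019817666 3.221731223165989
```

Hanging still. Clamp, and now fit the stand pose from both fixed cameras.

```bash
echo '[{"jaw":0.03}, {"jaw":0.03}, {"jaw":0.03}, {"jaw":0.03}, {"jaw":0.03}]' > mv.in && python3 steer.py mv.in 60| tail -2
python3 - <<'E'
from h import *
horn('scene')
from scipy.optimize import least_squares
Q=[]
for n in('scene','side'):
    P=np.load('/tmp/'+n+'.npz')['P'];m=(P[...,2]>.171)&(P[...,2]<.2)&(P[...,0]>.5)&(P[...,0]<.68)&(P[...,1]>.13)&(P[...,1]<.29)
    q=P[m];Q.append(q);r=cv2.minAreaRect((q[:,:2]*1000).astype(np.float32));print(n,len(q),r)
    f=(P[...,2]>.008)&(P[...,2]<.018)&(P[...,0]>.48)&(P[...,0]<.76)&(P[...,1]>.1)&(P[...,1]<.32);q=P[f]
    r=cv2.minAreaRect((q[:,:2]*1000).astype(np.float32));print('foot',len(q),r)
# template: model top outline distance field
xs=np.arange(-60,130);ys=np.arange(-80,81);X,Y=np.meshgrid(xs,ys,indexing='ij')
ins=((abs(abs(Y)-27)<=5)&(X>=-21)&(X<=65))|((abs(Y)<=15)&(X>=57)&(X<=75))|((abs(Y)<=32)&(X>=57)&(X<=65))
do=cv2.distanceTransform((~ins).astype(np.uint8),cv2.DIST_L2,5)
from scipy.ndimage import map_coordinates
def cost(p,q):
    c,s=np.cos(p[2]),np.sin(p[2]);d=(q[:,:2]-p[:2])*1000;lx=c*d[:,0]+s*d[:,1];ly=-s*d[:,0]+c*d[:,1]
    e=map_coordinates(do,[lx+60,ly+80],order=1,mode='nearest')
    # notch height profile for front part
    h=np.where(abs(lx)<=20,180+abs(lx)*.7,178)
    ez=np.where((q[:,2]*1000>180),0.4*np.clip(q[:,2]*1000-h,-8,8)*(abs(lx)<25),0)
    return np.r_[e,ez]
for q in(Q[0],Q[1],np.vstack(Q)):
    best=min((least_squares(cost,[x0,.21,a],args=(q,),loss='soft_l1',x_scale=[.01,.01,.1],diff_step=1e-3) for x0 in(.54,.56,.58) for a in(-.4,-.2,0,.2,.4)),key=lambda r:r.cost)
    print(len(q),best.x.round(4),np.degrees(best.x[2]).round(1),best.cost/len(q))
np.save('/tmp/stand',best.x)
E
```

```text
grip_width: 0.0336
grasp_force: 59.6
scene blade 74 [ 0.463 -0.257  0.121] [ 0.447 -0.29   0.066] [ 0.474 -0.249  0.162]
scene bar/wood 98 [ 0.475 -0.261  0.218] [ 0.46  -0.319  0.178] [ 0.489 -0.22   0.313]
tcp [ 0.4753 -0.2711  0.2227] 0.03366151768985812 59.63504433631897
scene 434 ((588.5040283203125, 209.24432373046875), (99.9432373046875, 64.04061126708984), 9.155817985534668)
foot 1321 ((626.7357177734375, 215.98880004882812), (256.9500732421875, 147.81832885742188), 17.040010452270508)
side 308 ((586.3287963867188, 208.95301818847656), (100.73023986816406, 69.88142395019531), 11.879653930664062)
foot 1060 ((620.633544921875, 220.36721801757812), (278.2655944824219, 198.59637451171875), 1.7528722286224365)
434 [0.5638 0.2052 0.1794] 10.3 0.671640750293431
308 [0.5601 0.2048 0.1775] 10.2 0.6652553081546292
742 [0.5633 0.2049 0.1843] 10.6 0.7038644414300828
```

```bash
echo '[{"yaw":-2, "jaw":0.03}, {"yaw":-2, "jaw":0.03}, {"yaw":-2, "jaw":0.03}, {"jaw":0.03}, {"jaw":0.03}]' > mv.in && python3 steer.py mv.in| head -3
python3 -c "
from h import *
go([.470,.188,.2227],100.4)"
```

```text
time_s: 12.65
tcp_pos: [0.4752, -0.2711, 0.2227]
eef_rot: [[-0.984, -0.178, 0.0], [-0.178, 0.984, 0.0], [-0.0, 0.0, -1.0]]
turn -0.13 then d [-0.0777  0.4525  0.    ] n 11.010521613101483
```

```bash
echo '[{"pos":[-0.036, 0.216, 0], "jaw":0.03}, {"pos":[-0.072, 0.432, 0], "jaw":0.03}, {"pos":[-0.112, 0.648, 0], "jaw":0.03}, {"pos":[-0.148, 0.864, 0], "jaw":0.03}, {"pos":[-0.148, 0.864, 0], "jaw":0.03}]' > mv.in && python3 steer.py mv.in>/dev/null
echo '[{"pos":[-0.148, 0.864, 0], "jaw":0.03}, {"pos":[-0.148, 0.864, 0], "jaw":0.03}, {"pos":[-0.148, 0.864, 0], "jaw":0.03}, {"pos":[-0.148, 0.864, 0], "jaw":0.03}, {"pos":[-0.148, 0.864, 0], "jaw":0.03}]' > mv.in && python3 steer.py mv.in>/dev/null
echo '[{"pos":[-0.148, 0.864, 0], "jaw":0.03}, {"pos":[-0.148, 0.864, 0], "jaw":0.03}, {"pos":[-0.148, 0.864, 0], "jaw":0.03}, {"pos":[-0.148, 0.864, 0], "jaw":0.03}, {"pos":[-0.148, 0.864, 0], "jaw":0.03}]' > mv.in && python3 steer.py mv.in>/dev/null
echo '[{"pos":[-0.148, 0.864, 0], "jaw":0.03}, {"pos":[-0.148, 0.864, 0], "jaw":0.03}, {"pos":[-0.148, 0.864, 0], "jaw":0.03}, {"pos":[-0.148, 0.864, 0], "jaw":0.03}, {"pos":[-0.148, 0.864, 0], "jaw":0.03}]' > mv.in && python3 steer.py mv.in>/dev/null
echo '[{"pos":[-0.148, 0.864, 0], "jaw":0.03}, {"pos":[-0.112, 0.648, 0], "jaw":0.03}, {"pos":[-0.072, 0.432, 0], "jaw":0.03}, {"pos":[-0.036, 0.216, 0], "jaw":0.03}, {"jaw":0.03}]' > mv.in && python3 steer.py mv.in>/dev/null
echo '[{"jaw":0.03}, {"jaw":0.03}, {"jaw":0.03}, {"jaw":0.03}]' > mv.in && python3 steer.py mv.in
python3 - <<'E'
from h import *
go([.470,.188,.2227],100.4)
horn('scene');horn('side')
rgb,d,P=grab('wrist');save('w4',rgb);np.savez('/tmp/w4',rgb=rgb,P=P)
E
```

```text
time_s: 15.07
tcp_pos: [0.4703, 0.1884, 0.2228]
eef_rot: [[-0.984, -0.178, 0.0], [-0.178, 0.984, 0.0], [-0.0, 0.0, -1.0]]
ft_force: [-0.3, -0.0, 0.1]
grip_width: 0.0334
grasp_force: 59.7
turn -0.13 then d [ 0.0003 -0.0003  0.0001] n 0.010808301462866259
scene blade 456 [0.588 0.209 0.179] [0.444 0.169 0.072] [0.64  0.254 0.351]
scene bar/wood 157 [0.472 0.192 0.22 ] [0.456 0.139 0.188] [0.489 0.237 0.312]
tcp [0.4703 0.1884 0.2228] 0.03372778243056034 59.73635673522949
side blade 96 [0.456 0.206 0.143] [0.442 0.173 0.08 ] [0.637 0.248 0.186]
side bar/wood 127 [0.463 0.192 0.222] [0.454 0.135 0.178] [0.477 0.235 0.292]
tcp [0.4703 0.1886 0.2228] 0.034020552062512276 59.7358900308609
```

View pics/w4.png

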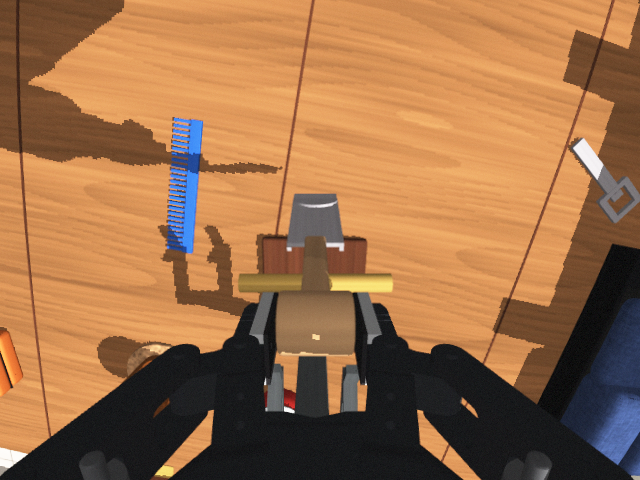

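The wrist view shows the horn hanging between the pads (crossbar row ~283, columns 240–392), with the two prongs ahead at columns ~273 and ~354 and the post at ~313: nearly centred and square. I'll measure bar and prongs in the tool frame.

Run:
```python
from h import *
z=np.load('/tmp/w4.npz');P=z['P'];s=arm.sense();R=np.array(s['eef_rot']);T=(P-s['tcp_pos'])@R
f=z['rgb'].astype(int)
def bb(n,q): print(n,len(q),np.percentile(q,[1,50,99],axis=0).round(4).tolist())
m=np.zeros(P.shape[:2],bool);m[272:294,235:397]=1;m&=(f[...,0]-f[...,2]>50)&(T[...,2]<.03)&(T[...,2]>-.05)
m[:,295:335]=0;bb('bar',T[m])
q=T[m];print('bar slope deg',np.degrees(np.polyfit(q[:,1],q[:,0],1)[0]))
for n,a,b in(('L',258,292),('R',335,372)):
    m=np.zeros(P.shape[:2],bool);m[355:412,a:b]=1;m&=(P[...,2]>.165)&(P[...,2]<.2)&(T[...,0]<-.05);q=T[m];bb(n,q)
    g=q[q[:,2]<np.percentile(q[:,2],60)];print('slope',np.degrees(np.polyfit(g[:,0],g[:,1],1)[0]))
    for lo in np.arange(-.18,-.05,.01):
        k=q[(q[:,0]>=lo)&(q[:,0]<lo+.01)]
        if len(k)>4: print(round(lo,2),len(k),'y',k[:,1].min().round(4),k[:,1].max().round(4),'worldz',(s['tcp_pos'][2]-k[:,2].min()).round(4))
st=np.load('/tmp/stand.npy');p=np.array([.5625,.2049,.186]);print('seat in tool',R.T@(p-s['tcp_pos']))
```

```text
bar 2170 [[-0.0004, -0.0394, -0.0232], [0.0056, 0.0102, 0.0062], [0.0144, 0.0392, 0.0114]]
bar slope deg 0.08501226431081707
L 699 [[-0.119, -0.0341, 0.0311], [-0.0964, -0.027, 0.0389], [-0.0677, -0.0235, 0.0557]]
slope 5.943908097946382
-0.13 6 y -0.0247 -0.0245 worldz 0.1713
-0.12 22 y -0.0248 -0.0243 worldz 0.1855
-0.11 211 y -0.0343 -0.0239 worldz 0.1903
-0.1 264 y -0.0341 -0.0238 worldz 0.1869
-0.09 81 y -0.0314 -0.0237 worldz 0.1853
-0.08 66 y -0.0294 -0.0234 worldz 0.1925
-0.07 49 y -0.0278 -0.0233 worldz 0.1918
R 791 [[-0.1195, 0.0193, 0.0309], [-0.0956, 0.0237, 0.0384], [-0.0685, 0.0298, 0.055]]
slope -1.2153718232767683
-0.13 7 y 0.0192 0.0194 worldz 0.1711
-0.12 32 y 0.0192 0.0203 worldz 0.1774
-0.11 221 y 0.0195 0.0298 worldz 0.19
-0.1 248 y 0.0196 0.0299 worldz 0.186
-0.09 101 y 0.0199 0.0299 worldz 0.1862
-0.08 131 y 0.02 0.0293 worldz 0.1932
-0.07 51 y 0.0206 0.0275 worldz 0.1915
seat in tool [-0.09358421 -0.00048338  0.03680183]
```

Run:
```python
from h import *
from scipy.optimize import least_squares
z=np.load('/tmp/w4.npz');P=z['P'];s=arm.sense();R=np.array(s['eef_rot']);T=(P-s['tcp_pos'])@R;f=z['rgb'].astype(int)
m=np.zeros(P.shape[:2],bool);m[272:294,235:397]=1;m&=(f[...,0]-f[...,2]>50);m[:,295:335]=0
q=T[m];q=q[(abs(q[:,1])<.038)&(abs(q[:,2]-.004)<.012)]
r=least_squares(lambda p:np.hypot(q[:,0]-p[0],q[:,2]-p[1])-.005,[.005,.01],loss='soft_l1',f_scale=.0005);print('bar axis x,z',r.x.round(4),len(q),r.cost)
V=[]
for a,b in((258,292),(335,372)):
    m=np.zeros(P.shape[:2],bool);m[355:412,a:b]=1;m&=(P[...,2]>.165)&(P[...,2]<.2)&(T[...,0]<-.06);q=T[m]
    q=q[(abs(q[:,1]+.0022)>.0235)]
    r=least_squares(lambda p:q[:,2]+.7*abs(q[:,0]-p[0])-p[1],[-.092,.04],loss='soft_l1',f_scale=.001);print('V bottom x,z',r.x.round(4),len(q),np.sqrt(2*r.cost/len(q)),'x range',q[:,0].min(),q[:,0].max())
```

```text
bar axis x,z [0.0032 0.0103] 1959 0.0001828205003505244
V bottom x,z [-0.0903  0.0449] 442 0.0009117282962313892 x range -0.10721818781510692 -0.0673628830095015
V bottom x,z [-0.0911  0.0451] 564 0.001170347804524969 x range -0.1079906940561202 -0.06775718462752707
```

Careful with the scale: shifts go in units of 25 mm. That gives: -0.014 m is -0.56, -0.012 m is -0.48.

```bash
echo '[{"yaw":1.5, "jaw":0.03}, {"pos":[-0.24, 0, 0], "jaw":0.03}, {"pos":[-0.48, 0, 0], "jaw":0.03}, {"pos":[-0.56, 0, 0], "jaw":0.03}, {"pos":[-0.56, 0, 0], "jaw":0.03}]' > mv.in && python3 steer.py mv.in>/dev/null
echo '[{"pos":[-0.56, 0, 0], "jaw":0.03}, {"pos":[-0.48, 0, 0], "jaw":0.03}, {"pos":[-0.4, 0, 0], "jaw":0.03}, {"pos":[-0.32, 0, 0], "jaw":0.03}, {"pos":[-0.18, 0, 0], "jaw":0.03}]' > mv.in && python3 steer.py mv.in>/dev/null
echo '[{"jaw":0.03}, {"jaw":0.03}, {"jaw":0.03}, {"jaw":0.03}]' > mv.in && python3 steer.py mv.in
python3 - <<'E'
from h import *
rgb,d,P=grab('wrist');save('w5',rgb[220:460,160:480].repeat(2,0).repeat(2,1))
E
```

```text
time_s: 16.38
tcp_pos: [0.5632, 0.2035, 0.223]
eef_rot: [[-0.988, -0.154, 0.0], [-0.154, 0.988, 0.0], [-0.0, 0.0, -1.0]]
ft_force: [-0.6, 0.4, -1.2]
grip_width: 0.0338
grasp_force: 59.7
```

View pics/w5.png

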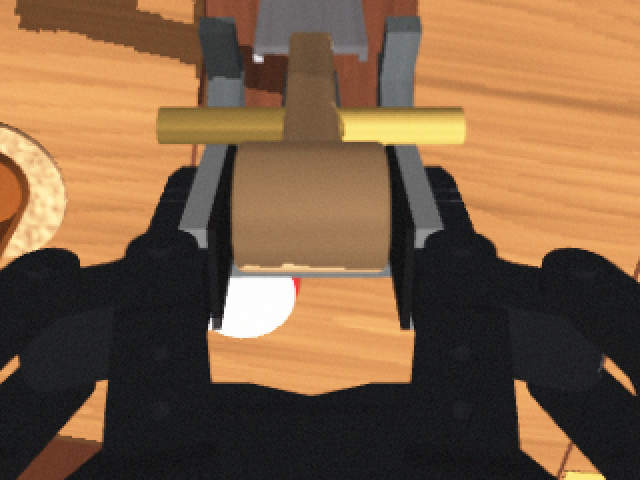

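The crossbar (crop columns 157–465, row 125) is centred over both prongs (~221 and ~401), with the neck between them. Lower.

In the tool's units: 0.006 m is 0.24, 0.005 m is 0.2.

```bash
echo '[{"pos":[0, 0, 0.2], "jaw":0.03}, {"pos":[0, 0, 0.24], "jaw":0.03}, {"pos":[0, 0, 0.24], "jaw":0.03}, {"pos":[0, 0, 0.16], "jaw":0.03}, {"jaw":0.03}]' > mv.in && python3 steer.py mv.in
echo '[{"pos":[0, 0, 0.08], "jaw":0.03}, {"pos":[0, 0, 0.08], "jaw":0.03}, {"jaw":0.03}, {"jaw":0.03}]' > mv.in && python3 steer.py mv.in
echo '[{"pos":[0, 0, 0.04], "jaw":0.03}, {"jaw":0.03}, {"jaw":0.03}]' > mv.in && python3 steer.py mv.in
```

```text
time_s: 16.85
tcp_pos: [0.5628, 0.2032, 0.2]
eef_rot: [[-0.988, -0.153, -0.003], [-0.153, 0.988, -0.001], [0.003, -0.001, -1.0]]
ft_force: [-0.2, -0.2, -1.5]
grip_width: 0.0337
grasp_force: 59.7
time_s: 17.18
tcp_pos: [0.5637, 0.2036, 0.1977]
eef_rot: [[-0.988, -0.153, 0.0], [-0.153, 0.988, -0.0], [-0.0, -0.0, -1.0]]
ft_force: [-0.5, 0.3, -0.7]
grip_width: 0.0336
grasp_force: 59.7
time_s: 17.43
tcp_pos: [0.5637, 0.2036, 0.1968]
eef_rot: [[-0.988, -0.153, 0.0], [-0.153, 0.988, 0.0], [-0.0, 0.0, -1.0]]
ft_force: [0.8, 0.1, -1.5]
grip_width: 0.034
grasp_force: 59.7
```

In the tool's units: 0.001 m is 0.04.

```bash
echo '[{"pos":[0, 0, 0.04], "jaw":0.03}, {"jaw":0.03}, {"jaw":0.03}]' > mv.in && python3 steer.py mv.in| grep -E 'tcp|ft'
echo '[{"pos":[0, 0, 0.04], "jaw":0.03}, {"jaw":0.03}, {"jaw":0.03}]' > mv.in && python3 steer.py mv.in| grep -E 'tcp|ft'
echo '[{"pos":[0, 0, 0.02], "jaw":0.03}, {"jaw":0.03}, {"jaw":0.03}]' > mv.in && python3 steer.py mv.in| grep -E 'tcp|ft'
```

```text
tcp_pos: [0.5636, 0.2035, 0.1957]
ft_force: [0.0, -0.0, -0.8]
tcp_pos: [0.5636, 0.2036, 0.1948]
ft_force: [-0.1, 0.6, -0.7]
tcp_pos: [0.5638, 0.2036, 0.1946]
ft_force: [-0.2, -1.0, 2.0]
```

In the tool's units: 0.0007 m is 0.028.

```bash
echo '[{"pos":[0, 0, 0.028], "jaw":0.03}, {"jaw":0.03}, {"jaw":0.03}, {"jaw":0.03}]' > mv.in && python3 steer.py mv.in| grep -E 'tcp|ft'
python3 - <<'E'
from h import *
from scipy.optimize import least_squares
rgb,d,P=grab('wrist');s=arm.sense();R=np.array(s['eef_rot']);T=(P-s['tcp_pos'])@R;f=rgb.astype(int)
m=np.zeros(P.shape[:2],bool);m[265:300,230:400]=1;m&=(f[...,0]-f[...,2]>50);m[:,295:335]=0
q=T[m];q=q[(abs(q[:,1])<.038)&(abs(q[:,2]-.004)<.012)]
r=least_squares(lambda p:np.hypot(q[:,0]-p[0],q[:,2]-p[1])-.005,[.005,.01],loss='soft_l1',f_scale=.0005)
w=s['tcp_pos']+R@[r.x[0],0,r.x[1]];print(r.x.round(4),len(q),'bar world',w.round(4),s['ft_force'])
E
```

```text
tcp_pos: [0.5641, 0.2036, 0.1945]
ft_force: [-0.4, -0.5, 5.1]
[0.0038 0.0101] 1965 bar world [0.5604 0.2031 0.1844] [-0.89219122 -0.50489313  5.71520452]
```

Seated with ~5 N on the notches. Ease and release.

In the tool's units: -0.02 m is -0.8, -0.015 m is -0.6.

```bash
echo '[{"jaw":0.035}, {"jaw":0.0355}, {"jaw":0.0358}, {"jaw":0.036}, {"jaw":0.0365}]' > mv.in && python3 steer.py mv.in
echo '[{"jaw":0.04}, {"jaw":0.05}, {"jaw":0.06}, {"jaw":0.06}, {"jaw":0.06}]' > mv.in && python3 steer.py mv.in
echo '[{"pos":[0, 0, -0.24], "jaw":0.07}, {"pos":[0, 0, -0.6], "jaw":0.07}, {"pos":[0, 0, -0.8], "jaw":0.07}, {"pos":[0, 0, -0.8], "jaw":0.07}, {"pos":[0, 0, -0.8], "jaw":0.07}]' > mv.in && python3 steer.py mv.in | tail -2
echo '[{"pos":[0, 0, -0.6], "jaw":0.07}, {"pos":[0, 0, -0.24], "jaw":0.07}, {"jaw":0.07}, {"jaw":0.07}]' > mv.in && python3 steer.py mv.in
python3 - <<'E'
from h import *
rgb,d,P=grab('wrist');a=rgb[200:480,200:440].repeat(2,0).repeat(2,1)
rgb,d,P=grab('side');b=rgb[220:340,200:320].repeat(4,0).repeat(4,1)
b=cv2.resize(b,(320,320));a=cv2.resize(a,(400,466));o=np.zeros((466,720,3),np.uint8);o[:,:400]=a;o[:320,400:]=b;save('end',o)
st=np.array([.5625,.2045])
for n in('side','scene'):
    rgb,d,P=grab(n);f=rgb.astype(int)
    wood=(np.hypot(P[...,0]-st[0],P[...,1]-st[1])<.05)&(P[...,2]>.183)&(P[...,2]<.25)&(f[...,0]-f[...,2]>40)
    q=P[wood];print(n,len(q),np.percentile(q,[2,50,98],axis=0).round(4).tolist())
    bl=(np.hypot(P[...,0]-st[0],P[...,1]-st[1])<.06)&(P[...,2]>.03)&(P[...,2]<.13);q=P[bl]
    print('blade',len(q),np.percentile(q,[2,50,98],axis=0).round(4).tolist() if len(q) else '')
E
```

```text
time_s: 18.98
tcp_pos: [0.563, 0.2034, 0.1924]
eef_rot: [[-0.988, -0.153, -0.002], [-0.153, 0.988, -0.0], [0.002, -0.0, -1.0]]
ft_force: [-0.6, 0.3, 0.6]
grip_width: 0.0365
grasp_force: 0.0
time_s: 19.4
tcp_pos: [0.5636, 0.2035, 0.1933]
eef_rot: [[-0.988, -0.153, -0.0], [-0.153, 0.988, -0.0], [0.0, -0.0, -1.0]]
ft_force: [0.4, 0.5, 0.5]
grip_width: 0.06
grasp_force: 0.0
grip_width: 0.0698
grasp_force: 0.0
time_s: 20.15
tcp_pos: [0.5633, 0.2036, 0.2951]
eef_rot: [[-0.988, -0.153, -0.001], [-0.153, 0.988, 0.0], [0.001, 0.0, -1.0]]
ft_force: [0.7, -0.4, -0.4]
grip_width: 0.0702
grasp_force: 0.0
side 200 [[0.5417, 0.1697, 0.184], [0.5539, 0.2087, 0.22], [0.5671, 0.2418, 0.238]]
blade 324 [[0.5529, 0.1865, 0.037], [0.5628, 0.212, 0.0839], [0.6197, 0.2284, 0.1265]]
scene 298 [[0.5473, 0.1694, 0.1839], [0.5634, 0.2056, 0.2158], [0.5728, 0.2413, 0.2382]]
blade 95 [[0.5586, 0.1878, 0.059], [0.5641, 0.2056, 0.1134], [0.5705, 0.2243, 0.1297]]
```

View pics/end.png

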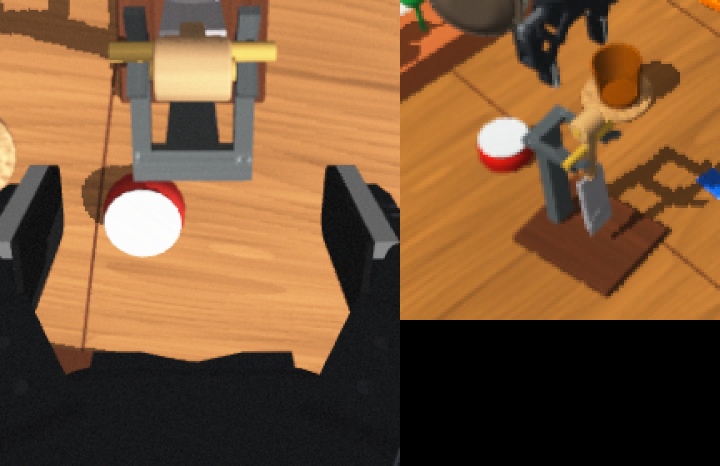

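The horn hangs on the fork, with its crossbar (columns 110–276, row 50) across both prongs (~140, ~245), the blade plumb below and the gripper clear. Let it settle, then hand in.

```bash
echo '[{"jaw":0.07}, {"jaw":0.07}, {"jaw":0.07}, {"jaw":0.07}, {"jaw":0.07}]' > mv.in && python3 steer.py mv.in >/dev/null; echo '[{"jaw":0.07}, {"jaw":0.07}, {"jaw":0.07}, {"jaw":0.07}, {"jaw":0.07}]' > mv.in && python3 steer.py mv.in >/dev/null; python3 -c "
from bench import arm, viewer, workorder
print(workorder.finish_job())"
```

```text
the job is handed in; nothing more can be done
None
```

The shoehorn was lifted level, swung to plumb in the fingers and now hangs on the stand, released, with its crossbar in both notches; the job is handed in at about 21 s, and no verdict was returned.

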